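# Count a jar cap into the tray trough and shut its lid

## Robot

A 6-joint arm with a two-finger parallel gripper is mounted at the origin on a cart in front of the work surface, level with it; the furniture and walls round the work are solid. World frame = base frame: x ahead of the robot, y to its left, z up, the work surface at z = 0. Lengths are in m, angles in rad, forces in N, time in s.
With the tool pointing down it reaches from about 0.4 to 0.825 m from the base axis. Payload 7 kg.
Tool frame: the origin (TCP) lies at the very end of the fingers, on their centre line; the grasp point (between the pads) lies 19 mm behind it; x points along the fingers, y is the direction in which the jaws open and shut, and the axes are right-handed (so a half turn about x gives the same grasp; the last joint's range is limited). The gripper opens to 88 mm and grips with 3 to 60 N. Pads are 19 mm wide; open, the fingers measure 130 mm over their backs; the gripper's body (78 mm by 193 mm) begins 47 mm behind the grasp point.
Start: joints at [-0.935, 0.359, 0.012, 0, -1.224, -0.288], TCP at [0.23, -0.635, 0.227] pointing down, gripper open.
Joint ranges: [-3.07, 3.07], [-1.43, 2.12], [-1.02, 1.25], [-3.03, 1.67], [-3.05, -0], [-3.03, 3.03]. Speed limits (rad/s): [2.39, 2.39, 3.01, 3.14, 3.14, 3.14].

## Interface

Orientations are given as [roll, pitch, yaw] about the fixed x, y, z axes, in that order (R = Rz(yaw) Ry(pitch) Rx(roll)).
In Python, from station import arm, cams gives the robot as it stands. The module is installed in compiled form; this text tells all that it offers.
- The arm moves only by the tool carry_out, never from a script. Its argument "deltas" is a list of rows, each a list of 6 numbers: the shift along the tool's x, y, z in units of 0.04 m (1.0 is 0.04 m), then the turn, a rotation vector about the tool's x, y, z in units of 4 degrees (1.0 is 4 degrees). In form: [[tx, ty, tz, ax, ay, az], ...]. A call has 1 to 5 rows; each row shifts and turns the pose as measured when the row begins, along the tool's axes as they then stand; what a row does not reach is not made up. A row lasts 1/10 s, in which the tool goes at most 50 mm and 8.59 degrees, less where a joint would pass 70% of its speed; a pose out of reach is approached as far as the arm can. A call with a number of a shift or a turn outside -1 to 1 is refused whole. A call with a gripper value outside its range is refused whole. "hand" is the closure, from 0 (fully open) to 1 (shut), set as the call begins (left out, the last holds). The fingers move at their own pace and stop on an object; "newtons" is the grip in N (left out, the last holds). Time passes only in rows, so rows that do not move let the fingers close. It gives the time, the measured TCP pose, the force and the opening at its end, in the units of the state.
- arm.get_state(): the state, without advancing time (a new reading comes with each control period).
- cams.grab_frame(name): name is "side" or "top" or "wrist"; returns a dict with "pixels" (420x560x3 uint8, red, green, blue), "fx", "fy", "cx", "cy" (pixels), "T" (4x4, takes a point from camera to world coordinates); the wrist camera has in their place "hand_eye" (4x4, takes a point from camera to tool coordinates, whose origin is the TCP and whose axes are the tool frame's). Camera axes: x right, y up, looking along -z (the intrinsics and any distortion apply to the point x, -y, -z); pixel columns grow to the right and rows downward; lengths in m; the calibration is good to about 2 mm. A picture is of the moment at which its call begins: read the wrist's pose just before it. There is no depth.
- arm.job_done(): hands the job in, once; it reports no verdict.
The state is a dict: "t": time; "q": joint angles; "qd": joint speeds; "joint_efforts": joint torques, N m; "eef_pos": TCP position; "ee_rot": TCP orientation; "force": force on the tool from outside, world axes, zero at the start; "moment": the same for the moment, N m; "width": finger opening in m.
Only numpy, scipy, OpenCV 4.12 (cv2) and the standard library are available. Lean on these libraries where they do the work, as an engineer would, in place of code of your own. Each camera call takes 0.05 s, during which the arm holds its last target.

## Task

The red jar cap is the one to be counted: sweep it along the deck of the white counting tray, without lifting it up off the tray, until it drops into the trough, and then shut the tray's blue hinged lid fully over it. The yellow cap is an extra: leave it lying where it is on the deck.

Things in the scene. Friction and masses are not known exactly. Their poses are not given: they have to be found in the camera images.
- tray: White counting tray 140 (x) by 190 (y) mm, fixed. Origin mid-width on its underside; +y is the sweep direction, z up. Deck: top z=30, y=-120 (open end) to +10 (drop into trough); side rims x=±66 to ±70, 38 high. Trough: y=10 to 62, x=±66, floor z=14; far wall 30 high. Lid hinge along x at y=68, z=33 (all mm). A wall shelf hangs behind: world x over 0.58 m, underside 0.45 m up.
- tray_lid (a joint): Blue flat lid over the trough, 134 mm wide, 4 thick, reaching 61 from the hinge. Opening angle, rad: 0 shut (level, top at z=35, free edge at tray y=7), 1.4 stop. Starts 1.0-1.15 open, leaning over the trough, free edge up (z about 88, tray y 35-43). Stiff hinge: stays where left; 2-3 N straight down at tray y about 52, behind the free edge, swings it shut.
- red_cap: Red plastic screw cap, a ribbed disc 36 mm across and 14 mm high, 20 g, lying flat on the tray's deck. Origin at the centre of its underside, z up. It slides, and tips over the deck's edge; pushed fully past it (rear rim beyond tray y=10 mm) it lies flat in the trough.
- yellow_cap: Yellow plastic screw cap of the same size, lying flat on the deck beside the red one (centres about 55 mm or more apart across the tray, red on either side). Origin at the centre of its underside.
Mind the look-alikes: they are no part of the job. There is more than one size of the tray; the job needs the larger.

How it is judged:
By the outcome, as a careful person would: the job done as asked, in the order asked, and still so for the second after the job is handed in, with the robot touching nothing.
It also fails if it takes over 37 s, if anything falls off the work surface, if the arm or the gripper's body presses on something with over 40 N, if the wrist force passes 120 N, or if a joint passes its speed limit or range.

## Working session

There is one attempt and no reset: what is moved stays moved. The work goes in short steps, Python scripts to look and compute and a tool call to move; the robot and the scene stay as the last step left them, time stands still between calls to the robot, and variables do not carry over. Pictures are saved under pics/ and viewed, and the job is handed in when it is done.

Besides the shell and the picture viewer there is one more tool, called after "Request:" as name(argument=value, ...), one argument or row to a line, values as JSON. carry_out: Moves the arm, as the interface text tells. Shifts and turns lie within -1 to 1; 1 stands for 0.04 m of shift or 4 degrees of turn. Its arguments: {"type":"object","properties":{"deltas":{"type":"array","items":{"type":"array","items":{"type":"number","minimum":-1,"maximum":1}}},"hand":{"type":"number"},"newtons":{"type":"number"}},"required":["deltas"]}

```bash
mkdir -p pics; cat > h.py <<'E'
import numpy as np, cv2
from station import arm, cams
def save(n,f):
    d=cams.grab_frame(n); cv2.imwrite('pics/'+f,cv2.cvtColor(d['pixels'],cv2.COLOR_RGB2BGR)); return d
def ray(d,u,v,T=None):
    T=d['T'] if T is None else T; T=np.array(T)
    r=np.array([(u-d['cx'])/d['fx'],-(v-d['cy'])/d['fy'],-1.0])
    return T[:3,3],T[:3,:3]@r
def onz(d,u,v,z,T=None):
    o,r=ray(d,u,v,T); return o+r*(z-o[2])/r[2]
def proj(d,p,T=None):
    T=np.array(d['T'] if T is None else T); c=np.linalg.inv(T)@np.append(p,1); return d['cx']+d['fx']*c[0]/-c[2], d['cy']-d['fy']*c[1]/-c[2]
E
python3 - <<'E'
from h import *
for n in('top','side'):
    d=save(n,n+'0.png'); print({k:(np.round(v,4).tolist() if not isinstance(v,(float,int)) else v) for k,v in d.items() if k!='pixels'})
s=arm.get_state();print(s)
E
```

```text
{'fx': 421.740678331125, 'fy': 421.740678331125, 'cx': 277.65629915675976, 'cy': 211.64986356836417, 'T': [[-0.0002, 0.9956, -0.094, 0.3846], [-0.9996, 0.0024, 0.0278, 0.0793], [0.0279, 0.094, 0.9952, 0.9079], [0.0, 0.0, 0.0, 1.0]]}
{'fx': 457.76557371606486, 'fy': 457.76557371606486, 'cx': 279.0932374483368, 'cy': 212.0383178111078, 'T': [[0.9915, 0.0752, -0.1058, 0.4106], [-0.1296, 0.5339, -0.8356, -0.645], [-0.0063, 0.8422, 0.5391, 0.5096], [0.0, 0.0, 0.0, 1.0]]}
{'t': 0.1, 'q': array([-9.34937417e-01,  3.59310713e-01,  1.11707400e-02, -3.00127319e-04,
       -1.22414798e+00, -2.88120572e-01]), 'qd': array([ 0.00141333, -0.00148737,  0.00275709,  0.00044   , -0.0001131 ,
        0.00070491]), 'joint_efforts': array([-9.43532068e-04, -5.84161413e+01,  2.93751866e+01,  7.01546922e+00,
        1.01580354e-02, -8.15697581e-05]), 'eef_pos': array([ 0.22985233, -0.63418675,  0.22572968]), 'ee_rot': array([1.67198909, 1.56927824, 2.01962525]), 'force': array([-0.0243992 ,  0.14040319,  0.18981686]), 'moment': array([ 0.03853446, -0.00036811,  0.05013788]), 'width': 0.08753914750878605}
```

View pics/top0.png

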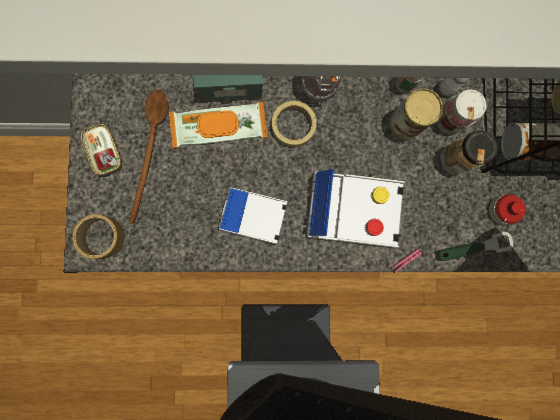

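View pics/side0.png

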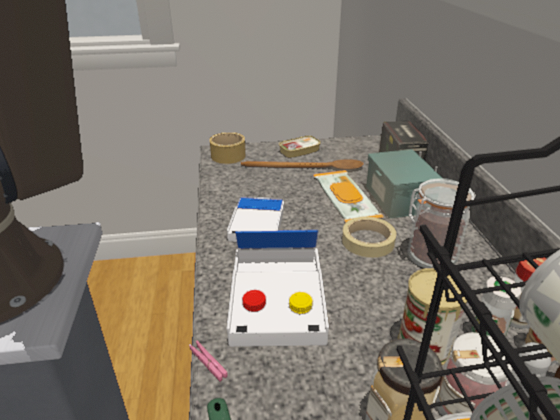

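```bash
python3 - <<'E'
from h import *
d=save('top','top1.png'); e=save('side','side1.png')
for n,D in(('top',d),('side',e)):
    hsv=cv2.cvtColor(D['pixels'],cv2.COLOR_RGB2HSV)
    for c,lo,hi in(('red',(0,180,120),(6,255,255)),('red2',(174,180,120),(180,255,255)),('yel',(24,180,120),(32,255,255)),('blue',(105,150,50),(125,255,255)),('white',(0,0,185),(180,45,255))):
        m=cv2.inRange(hsv,lo,hi)
        k,l,st,ce=cv2.connectedComponentsWithStats(m)
        for i in range(1,k):
            if st[i,4]>60: 
                p=onz(D,*ce[i],0.044 if c!='white' else 0.03)
                print(n,c,st[i].tolist(),ce[i].round(1),p.round(4))
img=cv2.cvtColor(d['pixels'],cv2.COLOR_RGB2BGR)[160:255,300:410]; cv2.imwrite('pics/c1.png',cv2.resize(img,None,fx=6,fy=6,interpolation=cv2.INTER_CUBIC))
img=cv2.cvtColor(e['pixels'],cv2.COLOR_RGB2BGR)[220:350,220:335]; cv2.imwrite('pics/c2.png',cv2.resize(img,None,fx=4.5,fy=4.5,interpolation=cv2.INTER_CUBIC))
E
```

```text
top red [499, 195, 26, 27, 469] [511.8 208.1] [ 0.4748 -0.4349  0.044 ]
top red [367, 220, 16, 15, 194] [374.7 226.9] [ 0.435  -0.1452  0.044 ]
top blue [311, 169, 22, 67, 889] [321.3 202. ] [ 0.4864 -0.0351  0.044 ]
top blue [220, 189, 28, 43, 733] [233.9 210.4] [0.4685 0.1449 0.044 ]
top white [0, 0, 560, 67, 35624] [284.7  31.3] [0.8625 0.0393 0.03  ]
top white [456, 90, 30, 29, 600] [470.7 103.1] [ 0.7054 -0.3647  0.03  ]
top white [174, 103, 88, 43, 1348] [219.5 125.4] [0.6512 0.1783 0.03  ]
top white [93, 127, 22, 26, 249] [102.9 139.4] [0.619  0.4221 0.03  ]
top white [319, 174, 85, 73, 3792] [363.4 210.2] [ 0.4709 -0.1258  0.03  ]
top white [238, 192, 49, 51, 1644] [261.7 217.3] [0.4555 0.088  0.03  ]
side red [243, 290, 22, 21, 374] [253.7 300.3] [ 0.4347 -0.1537  0.044 ]
side yel [290, 292, 22, 22, 384] [300.3 302.4] [ 0.5009 -0.1672  0.044 ]
side blue [238, 198, 44, 12, 393] [259.6 203.6] [0.4684 0.1121 0.044 ]
side blue [235, 230, 82, 18, 1252] [276.4 238.8] [ 0.4862 -0.0079  0.044 ]
side white [70, 35, 76, 8, 433] [106.   38.6] [-0.1197  1.7501  0.03  ]
side white [71, 4
[... 600 characters left out ...]
.9 296.6] [ 0.4707 -0.1358  0.03  ]
side white [550, 270, 10, 17, 81] [554.9 277.5] [ 0.9112 -0.1526  0.03  ]
side white [487, 277, 9, 10, 67] [490.5 281.8] [ 0.8057 -0.1483  0.03  ]
side white [511, 287, 10, 10, 64] [516.3 291.1] [ 0.8335 -0.1735  0.03  ]
side white [494, 291, 16, 7, 66] [501.1 293.8] [ 0.8075 -0.176   0.03  ]
side white [0, 332, 25, 20, 301] [  9.7 343.7] [ 0.1027 -0.1774  0.03  ]
side white [453, 333, 30, 33, 607] [468.9 347.5] [ 0.7105 -0.2668  0.03  ]
side white [490, 366, 15, 13, 111] [497.4 371.8] [ 0.7274 -0.3081  0.03  ]
side white [472, 369, 19, 10, 101] [481.9 372.6] [ 0.7076 -0.3066  0.03  ]
side white [447, 412, 24, 8, 73] [460.4 415.8] [ 0.6539 -0.3589  0.03  ]
```

View pics/c1.png

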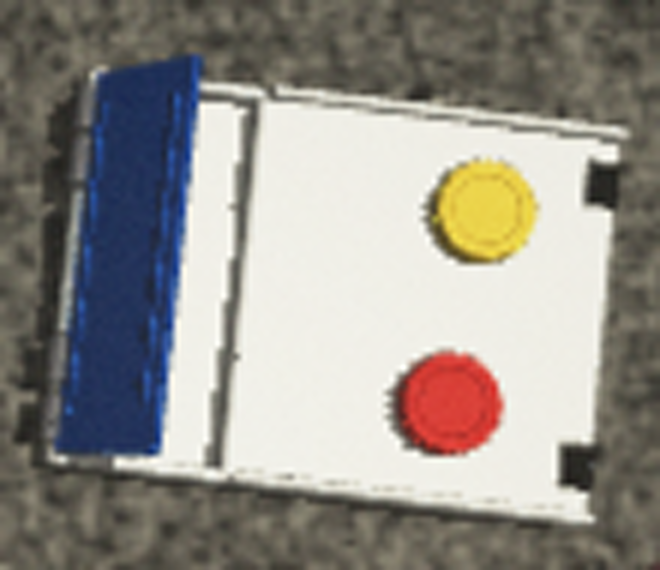

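View pics/c2.png

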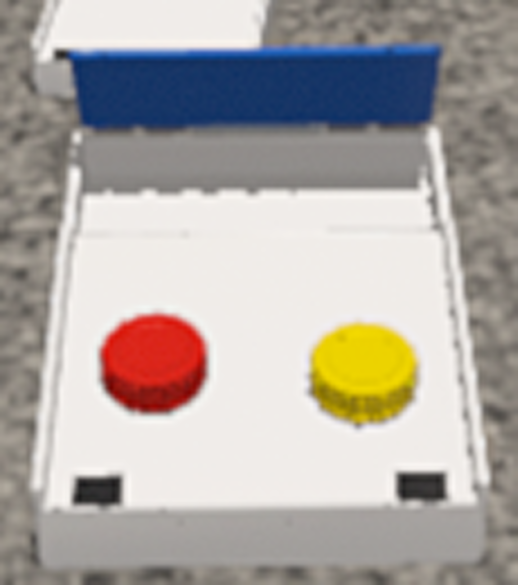

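```bash
cat > m.py <<'E'
from h import *
d=cams.grab_frame('top'); e=cams.grab_frame('side')
def T(x,y,z): return onz(d,300+x/6-.4,160+y/6-.4,z)
def S(x,y,z): return onz(e,220+x/4.5-.4,220+y/4.5-.4,z)
print('top edge',T(261,100,.03),T(224,467,.03)); print('open',T(628,130,.038),T(592,522,.038),T(615,155,.03),T(594,505,.03))
print('far rim',T(95,68,.038),T(45,462,.038))
print('cap R',T(450,403,.044),'Y',T(487,211,.044))
print('side edge',S(77,233,.03),S(440,230,.03),'open',S(38,507,.03),S(482,503,.03), 'cap', S(154,350,.044),S(364,357,.044))
print('lid free top: ',T(204,57,.088),T(160,454,.088),S(72,52,.088),S(440,46,.088))
E
python3 m.py
```

```text
top edge [ 0.54310418 -0.08389124  0.03      ] [ 0.4137349  -0.06903369  0.03      ]
open [ 0.53162777 -0.21159655  0.038     ] [ 0.39458429 -0.19512004  0.038     ] [ 0.5240178  -0.20937735  0.03      ] [ 0.40058791 -0.19850882  0.03      ]
far rim [ 0.55270279 -0.02427776  0.038     ] [ 0.41514298 -0.00582996  0.038     ]
cap R [ 0.43532041 -0.14506809  0.044     ] Y [ 0.50198506 -0.15944858  0.044     ]
side edge [ 0.41371336 -0.06867156  0.03      ] [ 0.54318909 -0.0849121   0.03      ] open [ 0.39508891 -0.19685786  0.03      ] [ 0.53015219 -0.21368751  0.03      ] cap [ 0.43535675 -0.14768386  0.044     ] [ 0.50236162 -0.16018354  0.044     ]
lid free top:  [ 0.54690544 -0.05442626  0.088     ] [ 0.41601185 -0.03840685  0.088     ] [ 0.41677513 -0.03830451  0.088     ] [ 0.5474183  -0.05281369  0.088     ]
```

```bash
cat > g.py <<'E'
from h import *
from scipy.spatial.transform import Rotation as Ro
O=np.array([.4772,-.086]); a=np.deg2rad(-7.0); X=np.array([np.cos(a),np.sin(a)]); Y=np.array([-np.sin(a),np.cos(a)])
def W(x,y,z): return np.append(O+X*x+Y*y,z)
def go(x,y,z,s=None):
    s=s or arm.get_state(); R=Ro.from_euler('xyz',s['ee_rot']); p=W(x,y,z)
    r=s['eef_pos'][:2]-O
    print('t',round(s['t'],2),'tray xy',(r@X).round(4),(r@Y).round(4),'z',s['eef_pos'][2].round(4),'w',round(s['width'],4),'F',s['force'].round(1))
    print('R',R.as_matrix().round(3).tolist())
    for sg in(1,-1):
        ty=np.append(sg*X,0); tx=np.array([0,0,-1.]); Rt=Ro.from_matrix(np.c_[tx,ty,np.cross(tx,ty)])
        print(sg,'turn units',(np.rad2deg((R.inv()*Rt).as_rotvec())/4).round(2))
    print('shift units',(R.inv().apply(p-s['eef_pos'])/.04).round(2))
    print('after turn sg=1',{n:(Ro.from_matrix(np.c_[[0,0,-1.],np.append(X,0),np.cross([0,0,-1.],np.append(X,0))]).inv().apply(p-s['eef_pos'])/.04).round(2).tolist() for n in[0]})
E
python3 -c "
from g import *
go(-.034,-.112,.12)"
```

```text
t 0.3 tray xy -0.1785 -0.5745 z 0.2262 w 0.0881 F [-0.6 -0.5  0. ]
R [[-0.0, -0.341, 0.94], [0.0, 0.94, 0.341], [-1.0, 0.001, -0.0]]
1 turn units [ 2.923e+01 -1.000e-02 -0.000e+00]
-1 turn units [-1.577e+01  0.000e+00 -1.000e-02]
shift units [2.66 8.67 8.46]
after turn sg=1 {0: [2.66, 3.61, -11.56]}
```

Request:
carry_out(
  deltas=[
    [0,0,0,-1,0,0],
    [0,0,0,-1,0,0],
    [0,0,0,-1,0,0],
    [0,0,0,-1,0,0],
    [0,0,0,-1,0,0],
  ],
  hand=1,
  newtons=20,
)

```text
t: 0.8
eef_pos: [0.2298, -0.6341, 0.2256]
ee_rot: [1.269, 1.569, 1.978]
force: [-0.5, 0.5, -0.1]
width: 0.0532
```

Request:
carry_out(
  deltas=[
    [0,0,0,-1,0,0],
    [0,0,0,-1,0,0],
    [0,0,0,-1,0,0],
    [0,0,0,-1,0,0],
    [0,0,0,-1,0,0],
  ],
)

```text
t: 1.3
eef_pos: [0.2298, -0.6338, 0.2251]
ee_rot: [0.869, 1.568, 1.941]
force: [0.6, 0.7, 0.2]
width: 0.0133
```

Request:
carry_out(
  deltas=[
    [0,0,0,-1,0,0],
    [0,0,0,-1,0,0],
    [0,0,0,-1,0,0],
    [0,0,0,-1,0,0],
    [0,0,0,-1,0,0],
  ],
)

```text
t: 1.8
eef_pos: [0.2296, -0.6335, 0.2246]
ee_rot: [0.501, 1.567, 1.937]
force: [-0.1, 0.6, 0.2]
width: 0.0003
```

```bash
python3 -c "
from g import *
go(-.034,-.112,.12)"
```

```text
t 1.8 tray xy -0.179 -0.5736 z 0.2246 w 0.0003 F [-0.1  0.6  0.2]
R [[-0.001, -0.991, 0.134], [0.003, 0.134, 0.991], [-1.0, 0.002, 0.003]]
1 turn units [ 4.483e+01 -4.000e-02 -7.000e-02]
-1 turn units [-0.17  0.05 -0.02]
shift units [ 2.65 -3.49 11.57]
after turn sg=1 {0: [2.61, 3.62, -11.54]}
```

Request:
carry_out(
  deltas=[
    [0,-0.3,0.95,-0.17,0.05,0],
    [0,-0.3,0.95,0,0,0],
    [0,-0.3,0.95,0,0,0],
    [0,-0.3,0.95,0,0,0],
    [0,-0.3,0.95,0,0,0],
  ],
)

```text
t: 2.3
eef_pos: [0.3123, -0.4501, 0.2219]
ee_rot: [1.396, 1.567, 2.841]
force: [0.6, -1.2, -0.3]
width: 0.0003
```

Request:
carry_out(
  deltas=[
    [0,-0.3,0.95,0,0,0],
    [0,-0.3,0.95,0,0,0],
    [0,-0.3,0.95,0,0,0],
    [0,-0.3,0.9,0,0,0],
    [0,0,0,0,0,0],
  ],
)

```text
t: 2.8
eef_pos: [0.3818, -0.2983, 0.2229]
ee_rot: [0.842, 1.57, 2.29]
force: [-0.0, -0.1, 1.3]
width: 0.0006
```

```bash
python3 -c "
from g import *
go(-.034,-.112,.06)"
```

```text
t 2.8 tray xy -0.0688 -0.2223 z 0.2229 w 0.0006 F [-0.  -0.1  1.3]
R [[-0.001, -0.993, 0.122], [0.001, 0.122, 0.993], [-1.0, 0.001, 0.001]]
1 turn units [ 4.499e+01 -2.000e-02 -1.000e-02]
-1 turn units [-0.01  0.01 -0.01]
shift units [ 4.07 -0.87  2.76]
after turn sg=1 {0: [4.07, 0.87, -2.76]}
```

Request:
carry_out(
  deltas=[
    [0,-0.3,0.9,0,0,0],
    [0,-0.3,0.9,0,0,0],
    [0,-0.27,0.9,0,0,0],
    [0.5,0,0,0,0,0],
    [0.8,0,0,0,0,0],
  ],
)

```text
t: 3.3
eef_pos: [0.4348, -0.1918, 0.1749]
ee_rot: [-1.566, 1.56, -0.115]
force: [1.1, -0.2, -1.1]
width: 0.0004
```

Request:
carry_out(
  deltas=[
    [0.8,0,0,0,0,0],
    [0.8,0,0,0,0,0],
    [0.5,0,0,0,0,0],
    [0,0,0,0,0,0],
  ],
)

```text
t: 3.7
eef_pos: [0.434, -0.1921, 0.0858]
ee_rot: [-1.55, 1.563, -0.099]
force: [-0.3, -0.1, 0.3]
width: 0.0008
```

```bash
python3 -c "
from g import *
go(-.034,-.110,.034)
save('side','side2.png');save('top','top2.png')"
```

```text
t 3.7 tray xy -0.0299 -0.1106 z 0.0858 w 0.0008 F [-0.3 -0.1  0.3]
R [[0.008, -0.993, 0.119], [-0.001, 0.119, 0.993], [-1.0, -0.008, 0.0]]
1 turn units [-44.96  -0.18   0.  ]
-1 turn units [0.04 0.   0.11]
shift units [1.29 0.11 0.02]
after turn sg=1 {0: [1.3, -0.1, -0.02]}
```

View pics/side2.png

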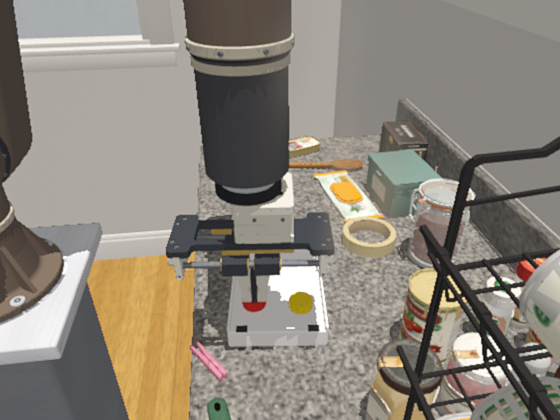

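```bash
python3 -c "
from g import *
d=cams.grab_frame('side');i=cv2.cvtColor(d['pixels'],6-2)[200:350,160:340];cv2.imwrite('pics/c3.png',cv2.resize(i,None,fx=4,fy=4,interpolation=2))
s=arm.get_state()
for y in(-.021,0,.021): print(proj(d,W(-.03+y,-.12,.0858)))
save('wrist','w3.png')"
```

```text
(np.float64(238.15999523594957), np.float64(302.3505020147653))
(np.float64(254.14786700146828), np.float64(302.1879664151958))
(np.float64(270.13222931287197), np.float64(302.0254664933724))
```

View pics/c3.png

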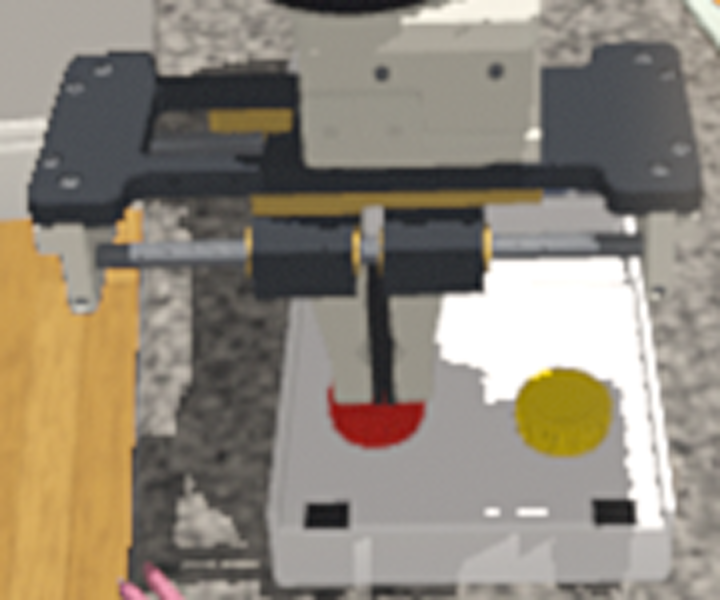

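View pics/w3.png

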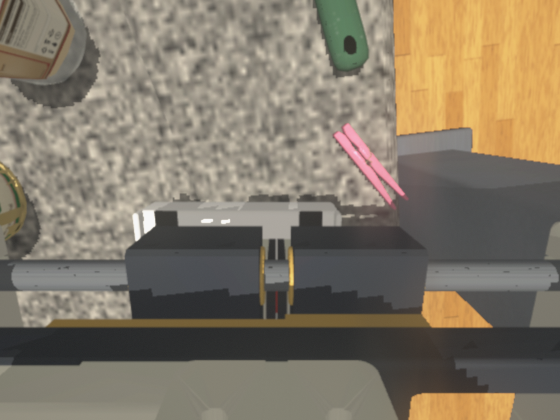

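Request:
carry_out(
  deltas=[
    [0.5,0.1,0,0,0,0.1],
    [0.4,0,0,0,0,0],
    [0.2,0,0,0,0,0],
    [0,0,0,0,0,0],
  ],
)

```text
t: 4.3
eef_pos: [0.4383, -0.1925, 0.0501]
ee_rot: [-1.528, 1.551, -0.075]
force: [0.0, -0.6, -0.5]
width: 0.0003
```

```bash
python3 -c "
from g import *
go(-.034,-.11,.034)"
```

```text
t 4.3 tray xy -0.0256 -0.1105 z 0.0501 w 0.0003 F [ 0.  -0.6 -0.5]
R [[0.02, -0.993, 0.118], [-0.001, 0.118, 0.993], [-1.0, -0.02, 0.001]]
1 turn units [-4.494e+01 -4.400e-01  2.000e-02]
-1 turn units [0.06 0.01 0.28]
shift units [0.4  0.22 0.01]
after turn sg=1 {0: [0.4, -0.21, -0.01]}
```

Request:
carry_out(
  deltas=[
    [0.3,0.21,0,0,0,0.3],
    [0.05,0,0,0,0,0],
    [0,0,0,0,0,0],
  ],
)

```text
t: 4.6
eef_pos: [0.4312, -0.1916, 0.0372]
ee_rot: [-0.679, 1.57, 0.774]
force: [0.1, -1.0, -0.3]
width: 0.0004
```

```bash
python3 -c "
from g import *
go(-.034,-.11,.034)"
```

```text
t 4.6 tray xy -0.0328 -0.1105 z 0.0372 w 0.0004 F [ 0.1 -1.  -0.3]
R [[0.001, -0.993, 0.118], [0.001, 0.118, 0.993], [-1.0, -0.001, 0.001]]
1 turn units [-4.494e+01 -2.000e-02  2.000e-02]
-1 turn units [0.06 0.01 0.01]
shift units [0.08 0.03 0.01]
after turn sg=1 {0: [0.08, -0.03, -0.01]}
```

Request:
carry_out(
  deltas=[
    [0.08,0.03,0.2,0,0,0],
    [0,0,0.2,0,0,0],
    [0,0,0.2,0,0,0],
    [0,0,0.2,0,0,0],
    [0,0,0.2,0,0,0],
  ],
)

```text
t: 5.1
eef_pos: [0.4355, -0.1489, 0.0346]
ee_rot: [-1.16, 1.568, 0.293]
force: [0.4, -0.9, 0.3]
width: 0.0003
```

```bash
python3 -c "
from g import *
go(-.034,.005,.035);save('top','top4.png');save('side','side4.png')"
```

```text
t 5.1 tray xy -0.0337 -0.0675 z 0.0346 w 0.0003 F [ 0.4 -0.9  0.3]
R [[0.002, -0.993, 0.118], [0.001, 0.118, 0.993], [-1.0, -0.002, 0.001]]
1 turn units [-4.495e+01 -5.000e-02  2.000e-02]
-1 turn units [0.05 0.01 0.03]
shift units [-0.01  0.    1.81]
after turn sg=1 {0: [-0.01, -0.01, -1.81]}
```

View pics/side4.png

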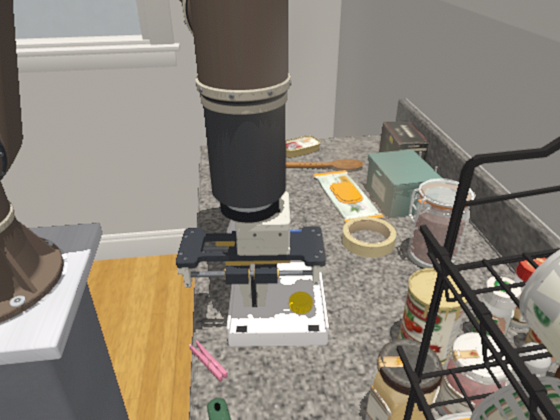

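View pics/top4.png

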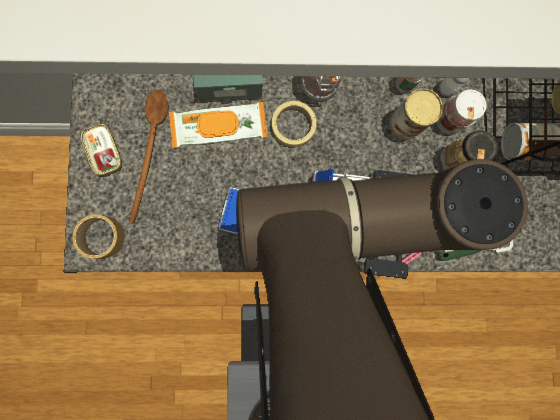

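Request:
carry_out(
  deltas=[
    [0,0,0.2,0,0,0],
    [0,0,0.2,0,0,0],
    [0,0,0.2,0,0,0],
    [0,0,0.2,0,0,0],
    [0,0,0.2,0,0,0],
  ],
)

```text
t: 5.7
eef_pos: [0.4406, -0.1063, 0.0347]
ee_rot: [-1.169, 1.568, 0.283]
force: [0.4, -0.1, 0.2]
width: 0.0006
```

```bash
python3 -c "
from g import *
go(-.034,.005,.035);d=save('side','side5.png');i=cv2.cvtColor(d['pixels'],6-2)[200:350,160:340];cv2.imwrite('pics/c5.png',cv2.resize(i,None,fx=4,fy=4,interpolation=2))"
```

```text
t 5.7 tray xy -0.0338 -0.0246 z 0.0347 w 0.0006 F [ 0.4 -0.1  0.2]
R [[0.003, -0.993, 0.118], [0.001, 0.118, 0.993], [-1.0, -0.002, 0.001]]
1 turn units [-4.495e+01 -6.000e-02  2.000e-02]
-1 turn units [0.05 0.02 0.04]
shift units [-0.01  0.    0.74]
after turn sg=1 {0: [-0.01, -0.0, -0.74]}
```

View pics/c5.png

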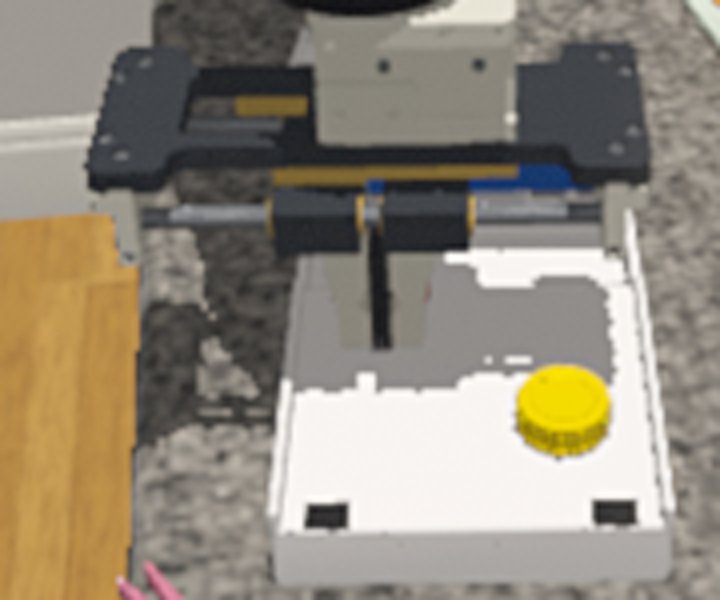

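Request:
carry_out(
  deltas=[
    [0,0,0.15,0,0,0],
    [0,0,0.15,0,0,0],
    [0,0,0.15,0,0,0],
    [0,0,0.15,0,0,0],
  ],
)

```text
t: 6.15
eef_pos: [0.4439, -0.0799, 0.0348]
ee_rot: [-1.179, 1.568, 0.274]
force: [-1.0, 0.4, 0.5]
width: 0.0006
```

```bash
python3 -c "
from g import *
go(-.034,.006,.035);d=save('side','side6.png');i=cv2.cvtColor(d['pixels'],6-2)[200:350,160:340];cv2.imwrite('pics/c6.png',cv2.resize(i,None,fx=4,fy=4,interpolation=2))"
```

```text
t 6.15 tray xy -0.0338 0.002 z 0.0348 w 0.0006 F [-1.   0.4  0.5]
R [[0.003, -0.993, 0.118], [0.001, 0.118, 0.993], [-1.0, -0.003, 0.001]]
1 turn units [-4.494e+01 -6.000e-02  3.000e-02]
-1 turn units [0.06 0.02 0.04]
shift units [-0.    0.01  0.1 ]
after turn sg=1 {0: [-0.01, -0.01, -0.1]}
```

View pics/c6.png

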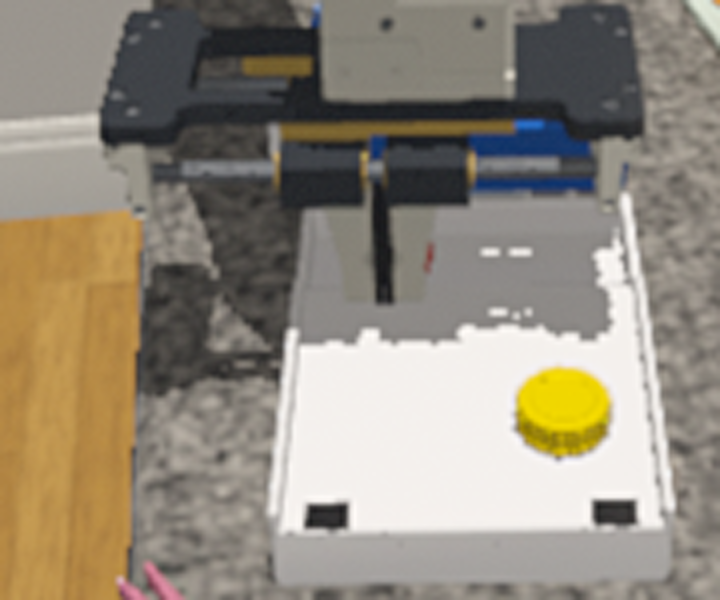

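Request:
carry_out(
  deltas=[
    [0,0,0.12,0,0,0],
    [0,0,0.1,0,0,0],
    [0,0,0,0,0,0],
  ],
)

```text
t: 6.5
eef_pos: [0.4454, -0.0697, 0.0348]
ee_rot: [-1.189, 1.568, 0.264]
force: [-0.4, 0.0, -0.2]
width: 0.0008
```

```bash
python3 -c "
from g import *
go(-.034,.006,.035);d=save('side','side7.png');i=cv2.cvtColor(d['pixels'],6-2)[200:350,160:340];cv2.imwrite('pics/c7.png',cv2.resize(i,None,fx=4,fy=4,interpolation=2))"
```

```text
t 6.5 tray xy -0.0336 0.0123 z 0.0348 w 0.0008 F [-0.4  0.  -0.2]
R [[0.003, -0.993, 0.117], [0.001, 0.117, 0.993], [-1.0, -0.003, 0.001]]
1 turn units [-4.493e+01 -7.000e-02  3.000e-02]
-1 turn units [0.07 0.02 0.04]
shift units [-0.    0.01 -0.16]
after turn sg=1 {0: [-0.0, -0.01, 0.16]}
```

View pics/c7.png

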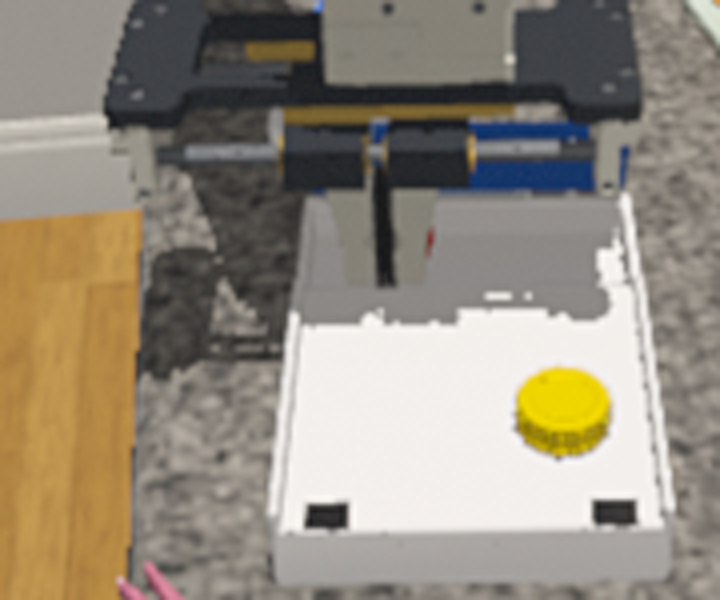

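Request:
carry_out(
  deltas=[
    [0,0,-0.5,0,0,0],
    [-0.8,0,-0.5,0,0,0],
    [-0.9,0,-0.5,0,0,0],
    [-0.9,0,-0.2,0,0,0],
    [-0.9,0,0,0,0,0],
  ],
)

```text
t: 7.05
eef_pos: [0.4328, -0.1403, 0.1744]
ee_rot: [1.721, 1.561, -3.109]
force: [2.0, -0.3, -1.1]
width: 0.0005
```

```bash
python3 -c "
from g import *
go(-.005,.056,.12);d=save('side','side8.png');save('top','top8.png')"
```

```text
t 7.05 tray xy -0.0375 -0.0593 z 0.1744 w 0.0005 F [ 2.  -0.3 -1.1]
R [[-0.009, -0.993, 0.117], [-0.0, 0.117, 0.993], [-1.0, 0.009, -0.001]]
1 turn units [-4.493e+01  2.100e-01 -3.000e-02]
-1 turn units [ 0.07 -0.02 -0.13]
shift units [ 1.35 -0.84  2.88]
after turn sg=1 {0: [1.36, 0.81, -2.88]}
```

View pics/side8.png

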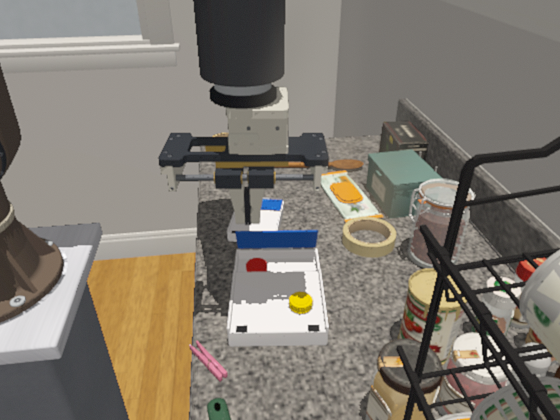

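```bash
python3 -c "
from g import *
d=cams.grab_frame('side');i=cv2.cvtColor(d['pixels'],4)[220:320,220:335];cv2.imwrite('pics/c9.png',cv2.resize(i,None,fx=6,fy=6,interpolation=2))
hsv=cv2.cvtColor(d['pixels'],cv2.COLOR_RGB2HSV);m=cv2.inRange(hsv[255:280,240:275],(0,150,60),(8,255,255));ys,xs=np.nonzero(m)
u=[xs.min()+240,xs.max()+240];v=[ys.min()+255,ys.max()+255];print(u,v)
for z in(.014,.028,.044):
  for vv in v:
    p=onz(d,np.mean(u),vv,z)[:2]-O;print(z,vv,p@X,p@Y)
"
```

```text
[np.int64(246), np.int64(266)] [np.int64(258), np.int64(270)]
0.014 258 -0.03635533615888107 0.06392284463215764
0.014 270 -0.03523513332602009 0.03163042833057121
0.028 258 -0.03527145981837298 0.04621414595289836
0.028 270 -0.03418290280269947 0.014833992924392976
0.044 258 -0.03403274400064947 0.025975633176602154
0.044 270 -0.03298035363319013 -0.00436193325409636
```

View pics/c9.png

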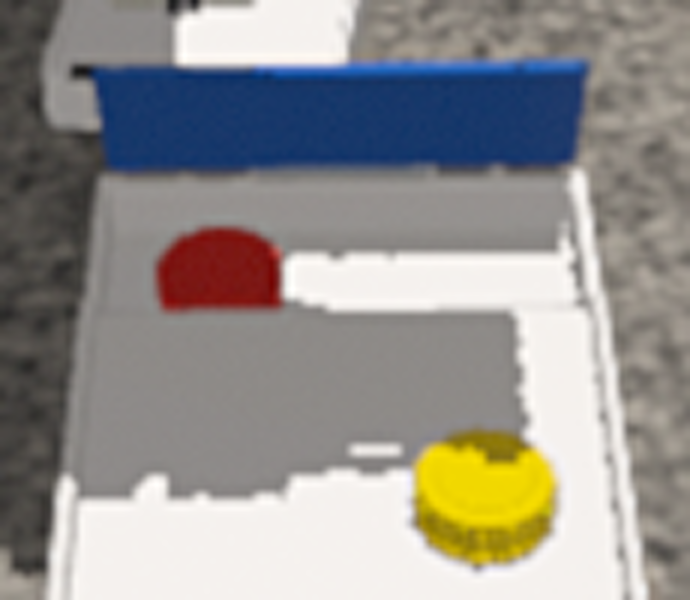

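Request:
carry_out(
  deltas=[
    [0,-0.3,0.7,0,0,-0.13],
    [0,-0.3,0.7,0,0,0],
    [0,-0.24,0.7,0,0,0],
    [0,0,0.7,0,0,0],
    [0,0,0,0,0,0],
  ],
)

```text
t: 7.7
eef_pos: [0.4802, -0.0295, 0.1715]
ee_rot: [-1.956, 1.569, -0.505]
force: [0.1, -0.4, 0.2]
width: 0.0003
```

```bash
python3 -c "
from g import *
go(-.005,.056,.1)"
```

```text
t 7.7 tray xy -0.0039 0.0565 z 0.1715 w 0.0003 F [ 0.1 -0.4  0.2]
R [[0.002, -0.993, 0.12], [-0.001, 0.12, 0.993], [-1.0, -0.002, -0.001]]
1 turn units [-4.498e+01 -4.000e-02 -1.000e-02]
-1 turn units [ 0.02 -0.01  0.02]
shift units [ 1.79  0.03 -0.01]
after turn sg=1 {0: [1.79, -0.03, 0.01]}
```

Request:
carry_out(
  deltas=[
    [0.8,0,-0.05,0,0,0],
    [0.8,0,0,0,0,0],
    [0.2,0,0,0,0,0],
    [0.2,0,0,0,0,0],
  ],
)

```text
t: 8.1
eef_pos: [0.4795, -0.0313, 0.0881]
ee_rot: [-2.693, 1.569, -1.24]
force: [0.1, -0.6, 0.7]
width: 0.0004
```

```bash
python3 -c "
from g import *
go(-.005,.054,.04)"
```

```text
t 8.1 tray xy -0.0044 0.0546 z 0.0881 w 0.0004 F [ 0.1 -0.6  0.7]
R [[0.0, -0.993, 0.118], [-0.001, 0.118, 0.993], [-1.0, -0.001, -0.001]]
1 turn units [-4.494e+01 -1.000e-02 -3.000e-02]
-1 turn units [ 0.06 -0.02  0.01]
shift units [ 1.2   0.02 -0.01]
after turn sg=1 {0: [1.2, -0.01, 0.02]}
```

Request:
carry_out(
  deltas=[
    [0.2,0,0,0,0,0],
    [0.2,0,0,0,0,0],
    [0.2,0,0,0,0,0],
    [0.2,0,0,0,0,0],
  ],
)

```text
t: 8.5
eef_pos: [0.4811, -0.0315, 0.0558]
ee_rot: [-1.63, 1.567, -0.178]
force: [-0.1, -0.2, 1.2]
width: 0.0002
```

Request:
carry_out(
  deltas=[
    [0.15,0,0,0,0,0],
    [0.15,0,0,0,0,0],
    [0.1,0,0,0,0,0],
  ],
)

```text
t: 8.8
eef_pos: [0.4814, -0.0316, 0.0385]
ee_rot: [-1.627, 1.567, -0.174]
force: [-0.2, -1.1, 2.3]
width: 0.0003
```

```bash
python3 -c "
from g import *
go(-.005,.054,.035)
save('side','side10.png')"
```

```text
t 8.8 tray xy -0.0024 0.0545 z 0.0385 w 0.0003 F [-0.2 -1.1  2.3]
R [[0.004, -0.993, 0.118], [-0.001, 0.118, 0.993], [-1.0, -0.004, -0.0]]
1 turn units [-4.494e+01 -1.000e-01 -1.000e-02]
-1 turn units [ 0.06 -0.    0.06]
shift units [ 0.09  0.06 -0.01]
after turn sg=1 {0: [0.09, -0.06, 0.01]}
```

View pics/side10.png

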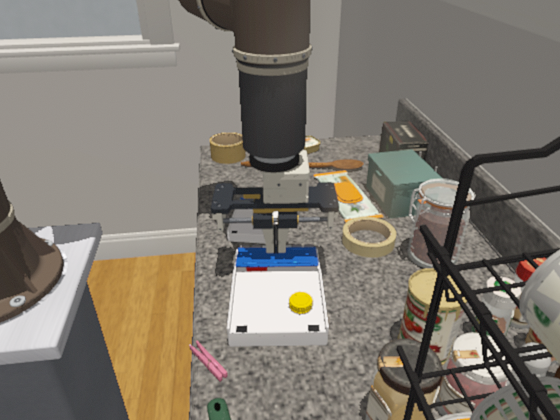

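Closing as planned; a bit more down until the force rises.

Request:
carry_out(
  deltas=[
    [0.08,0,-0.05,0,0,0],
    [0.06,0,0,0,0,0],
    [0.06,0,0,0,0,0],
  ],
)

```text
t: 9.15
eef_pos: [0.4815, -0.0332, 0.0348]
ee_rot: [-1.722, 1.566, -0.267]
force: [-15.6, 4.9, 43.8]
width: 0.0004
```

```bash
python3 -c "
from g import *
go(-.005,.054,.035)
d=save('side','side11.png');i=cv2.cvtColor(d['pixels'],4)[200:320,200:340];cv2.imwrite('pics/c11.png',cv2.resize(i,None,fx=5,fy=5,interpolation=2))"
```

```text
t 9.15 tray xy -0.0022 0.0529 z 0.0348 w 0.0004 F [-15.6   4.9  43.8]
R [[0.005, -0.993, 0.115], [-0.001, 0.115, 0.993], [-1.0, -0.005, -0.001]]
1 turn units [-4.49e+01 -1.10e-01 -2.00e-02]
-1 turn units [ 0.1  -0.01  0.07]
shift units [-0.01  0.07  0.03]
after turn sg=1 {0: [-0.01, -0.07, -0.03]}
```

View pics/c11.png

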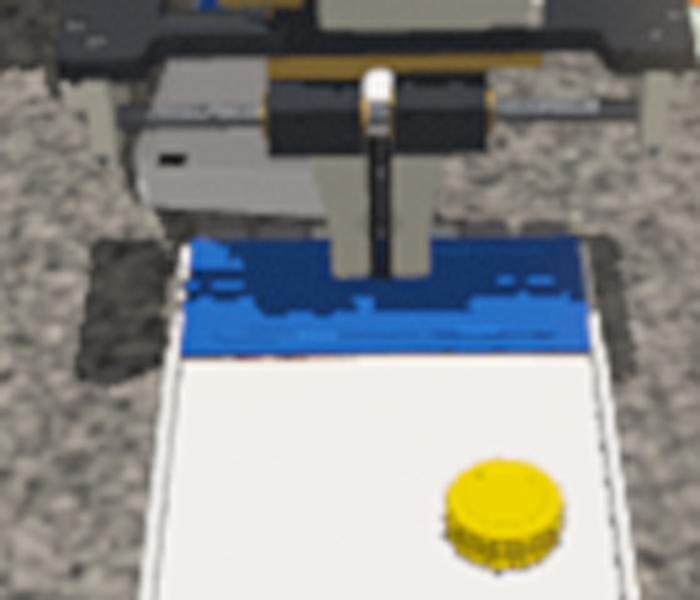

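Request:
carry_out(
  deltas=[
    [-0.3,0,0,0,0,0],
    [-0.8,0,0,0,0,0],
    [-0.9,0,0,0,0,0],
    [-0.9,0,0,0,0,0],
    [-0.9,0,0,0,0,0],
  ],
)

```text
t: 9.7
eef_pos: [0.4772, -0.034, 0.1886]
ee_rot: [2.426, 1.567, -2.402]
force: [0.9, -0.2, -0.7]
width: 0.0005
```

Request:
carry_out(
  deltas=[
    [0,0.5,-0.8,0,0,0],
    [0,0.5,-0.9,0,0,0],
    [0,0.5,-0.9,0,0,0],
    [0,0.5,-0.9,0,0,0],
    [0,0.5,-0.9,0,0,0],
  ],
)

```text
t: 10.2
eef_pos: [0.3602, -0.199, 0.1949]
ee_rot: [-1.524, 1.559, -0.061]
force: [0.1, -0.9, -0.0]
width: 0.0005
```

Request:
carry_out(
  deltas=[
    [0,0.2,-0.9,0,0,0],
    [0,0.2,-0.9,0,0,0],
    [0,0.2,-0.9,0,0,0],
    [0,0,-0.9,0,0,0],
    [0,0,0,0,0,0],
  ],
)

```text
t: 10.7
eef_pos: [0.3147, -0.3474, 0.1953]
ee_rot: [-1.547, 1.554, -0.086]
force: [-0.6, 1.9, 0.3]
width: 0.0006
```

```bash
python3 -c "
from g import *
go(-.005,.054,.035)
d=save('side','side12.png');i=cv2.cvtColor(d['pixels'],4)[210:350,210:340];cv2.imwrite('pics/c12.png',cv2.resize(i,None,fx=4,fy=4,interpolation=2))
d2=save('top','top12.png')
hsv=cv2.cvtColor(d['pixels'],cv2.COLOR_RGB2HSV);m=cv2.inRange(hsv,(105,120,40),(125,255,255));m[:225]=0
c=max(cv2.findContours(m,0,2)[0],key=cv2.contourArea);print(cv2.boundingRect(c))
q=cv2.boxPoints(cv2.minAreaRect(c));print(q)
for x,y,z in((-.067,.007,.035),(.067,.007,.035),(-.067,.068,.035),(.067,.068,.035)):print(x,y,np.round(proj(d,W(x,y,z)),1),np.round(proj(d2,W(x,y,z)),1))
m=cv2.inRange(hsv,(24,180,120),(32,255,255));k,l,st,ce=cv2.connectedComponentsWithStats(m);
for i in range(1,k):
  if st[i,4]>200: print(onz(d,*ce[i],.044))
"
```

```text
t 10.7 tray xy -0.1295 -0.2792 z 0.1953 w 0.0006 F [-0.6  1.9  0.3]
R [[0.016, -0.994, 0.11], [-0.001, 0.11, 0.994], [-1.0, -0.017, 0.0]]
1 turn units [-4.482e+01 -3.700e-01  1.000e-02]
-1 turn units [0.17 0.01 0.24]
shift units [ 4.06 -3.15  8.29]
after turn sg=1 {0: [4.01, 3.11, -8.33]}
(236, 247, 82, 24)
[[235.59375 248.06308]
 [316.64005 246.56223]
 [317.0583  269.14706]
 [236.012   270.64792]]
-0.067 0.007 [235.3 270. ] [338.2 238.4]
0.067 0.007 [318.6 269.2] [345.1 175.2]
-0.067 0.068 [237.8 247.1] [309.1 234.8]
0.067 0.068 [315.8 246.3] [316.4 171.5]
[ 0.50086234 -0.16710669  0.044     ]
```

View pics/c12.png

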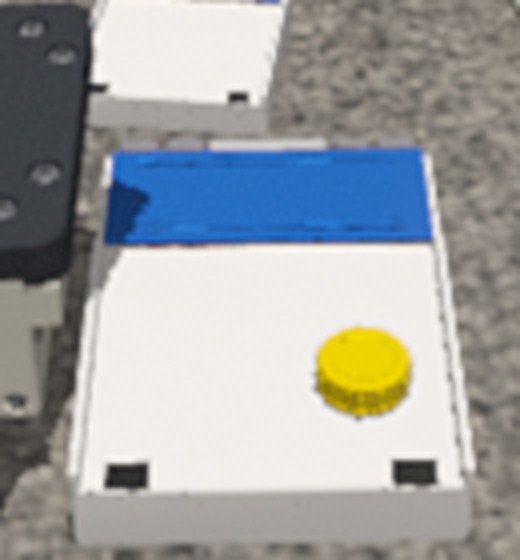

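View pics/top12.png

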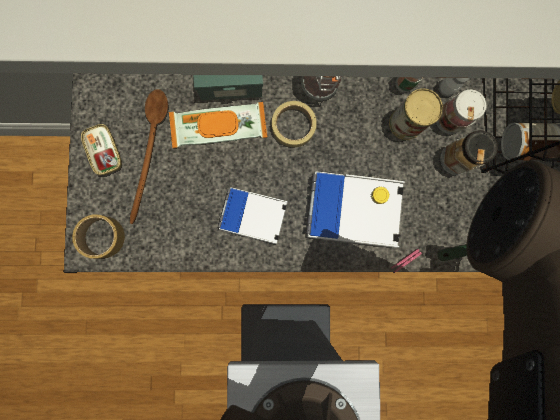

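```bash
python3 -c "
from g import *
d=cams.grab_frame('side');i=cv2.cvtColor(d['pixels'],4)[260:276,228:324];cv2.imwrite('pics/c13.png',cv2.resize(i,None,fx=8,fy=8,interpolation=0))
print(d['pixels'][267:274,246:268:3].tolist())
o=cv2.imread('pics/c9.png')
"
```

```text
[[[39, 105, 187], [39, 103, 185], [40, 110, 193], [44, 123, 209], [44, 120, 207], [39, 112, 197], [38, 102, 182], [38, 102, 183]], [[35, 102, 187], [37, 103, 187], [37, 110, 198], [35, 111, 198], [39, 113, 199], [37, 111, 199], [37, 111, 199], [37, 110, 198]], [[37, 109, 195], [36, 110, 195], [33, 108, 194], [34, 107, 194], [35, 107, 193], [33, 106, 192], [30, 103, 191], [33, 104, 191]], [[38, 84, 161], [37, 83, 160], [57, 84, 155], [51, 82, 155], [47, 77, 153], [59, 82, 151], [67, 84, 150], [65, 90, 151]], [[134, 125, 134], [124, 96, 112], [159, 137, 136], [145, 123, 125], [129, 108, 113], [162, 140, 138], [185, 163, 156], [181, 173, 166]], [[220, 213, 205], [219, 207, 198], [227, 217, 209], [222, 213, 205], [219, 211, 202], [228, 219, 211], [236, 226, 218], [235, 230, 223]], [[247, 242, 238], [246, 242, 237], [245, 242, 237], [246, 243, 237], [247, 243, 238], [245, 242, 237], [244, 241, 236], [244, 241, 236]]]
```

View pics/c13.png

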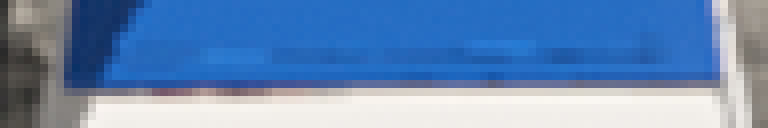

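Request:
carry_out(
  deltas=[
    [0,-0.3,0.9,0.1,0,0.24],
    [0,-0.5,0.9,0,0,0],
    [0,-0.5,0.9,0,0,0],
    [0,-0.5,0.9,0,0,0],
    [0,-0.5,0.9,0,0,0],
  ],
)

```text
t: 11.35
eef_pos: [0.4277, -0.1685, 0.1964]
ee_rot: [-0.537, 1.569, 0.917]
force: [1.7, -0.9, -0.3]
width: 0.0003
```

Request:
carry_out(
  deltas=[
    [0,-0.5,0.9,0,0,0],
    [0,-0.3,0.9,0,0,0],
    [0.5,0,0.8,0,0,0],
    [0,0,0,0,0,0],
  ],
)

```text
t: 11.75
eef_pos: [0.4747, -0.0554, 0.1775]
ee_rot: [-0.967, 1.564, 0.5]
force: [-0.5, -0.1, -0.5]
width: 0.0005
```

```bash
python3 -c "
from g import *
go(0,.016,.05)
d=cams.grab_frame('side')
for z in(.031,.035):
  for x in(-.067,0,.067):print(z,x,np.round(proj(d,W(x,.007,z)),1), 'deckedge',np.round(proj(d,W(x,.01,.03)),1))
"
```

```text
t 11.75 tray xy -0.0062 0.0301 z 0.1775 w 0.0005 F [-0.5 -0.1 -0.5]
R [[0.006, -0.995, 0.104], [0.003, 0.104, 0.995], [-1.0, -0.006, 0.004]]
1 turn units [-44.75  -0.12   0.09]
-1 turn units [0.25 0.06 0.08]
shift units [ 3.19 -0.13 -0.37]
after turn sg=1 {0: [3.19, 0.16, 0.35]}
0.031 -0.067 [235.4 271.9] deckedge [235.6 271.2]
0.031 0 [277.  271.5] deckedge [277.  270.8]
0.031 0.067 [318.5 271.1] deckedge [318.3 270.4]
0.035 -0.067 [235.3 270. ] deckedge [235.6 271.2]
0.035 0 [277.  269.6] deckedge [277.  270.8]
0.035 0.067 [318.6 269.2] deckedge [318.3 270.4]
```

Request:
carry_out(
  deltas=[
    [0.8,-0.1,-0.3,0.2,0,0.08],
    [0.9,0,-0.06,0,0,0],
    [0.9,0,0,0,0,0],
    [0.2,0,0,0,0,0],
    [0,0,0,0,0,0],
  ],
)

```text
t: 12.3
eef_pos: [0.4811, -0.0691, 0.0691]
ee_rot: [-1.115, 1.559, 0.346]
force: [0.3, -0.1, 0.7]
width: 0.0007
```

```bash
python3 -c "
from g import *
go(0,.016,.035)
"
```

```text
t 12.3 tray xy 0.0018 0.0172 z 0.0691 w 0.0007 F [ 0.3 -0.1  0.7]
R [[0.012, -0.994, 0.11], [0.004, 0.11, 0.994], [-1.0, -0.011, 0.005]]
1 turn units [-44.82  -0.25   0.12]
-1 turn units [0.17 0.08 0.16]
shift units [ 0.85  0.05 -0.03]
after turn sg=1 {0: [0.85, -0.04, 0.03]}
```

Request:
carry_out(
  deltas=[
    [0.4,0.04,0,0,0.05,0.16],
    [0.2,0,0,0,0,0],
    [0.1,0,0,0,0,0],
    [0.05,0,0,0,0,0],
  ],
)

```text
t: 12.7
eef_pos: [0.4828, -0.0684, 0.0421]
ee_rot: [-1.059, 1.564, 0.403]
force: [0.2, 0.5, 0.5]
width: 0.0
```

Request:
carry_out(
  deltas=[
    [0.05,0,0,0,0,0],
  ],
)

```text
t: 12.8
eef_pos: [0.4832, -0.0683, 0.0404]
ee_rot: [-1.082, 1.563, 0.38]
force: [-0.3, -0.4, 0.1]
width: 0.0007
```

Request:
carry_out(
  deltas=[
    [0.05,0,0,0,0,0],
  ],
)

```text
t: 12.9
eef_pos: [0.4835, -0.0682, 0.0386]
ee_rot: [-1.1, 1.562, 0.362]
force: [0.7, 0.0, 0.2]
width: 0.0005
```

Request:
carry_out(
  deltas=[
    [0.04,0,0,0,0,0],
  ],
)

```text
t: 13.0
eef_pos: [0.4837, -0.0682, 0.0372]
ee_rot: [-1.111, 1.562, 0.352]
force: [0.0, 0.2, 0.6]
width: 0.0005
```

Request:
carry_out(
  deltas=[
    [0.03,0,0,0,0,0],
  ],
)

```text
t: 13.1
eef_pos: [0.4838, -0.0682, 0.036]
ee_rot: [-1.114, 1.561, 0.349]
force: [-0.3, -0.3, 0.8]
width: 0.0001
```

Request:
carry_out(
  deltas=[
    [0.03,0,0,0,0,0],
  ],
)

```text
t: 13.2
eef_pos: [0.4839, -0.0682, 0.035]
ee_rot: [-1.132, 1.561, 0.331]
force: [-4.8, 1.2, 15.6]
width: 0.0001
```

Request:
carry_out(
  deltas=[
    [0.03,0,0,0,0,0],
  ],
)

```text
t: 13.3
eef_pos: [0.484, -0.0682, 0.0348]
ee_rot: [-1.166, 1.561, 0.297]
force: [-9.2, 3.2, 25.8]
width: 0.0004
```

Request:
carry_out(
  deltas=[
    [-0.2,0,0,0,0,0],
    [-0.8,0,0,0,0,0],
    [-0.9,0,0,0,0,0],
    [-0.9,0,-0.5,0,0,0],
    [-0.5,0.3,-0.9,0,0,0],
  ],
)

```text
t: 13.8
eef_pos: [0.4644, -0.1224, 0.1696]
ee_rot: [-1.287, 1.567, 0.181]
force: [0.3, -0.3, 0.3]
width: 0.0007
```

Request:
carry_out(
  deltas=[
    [0,0.4,-0.9,0,0,0],
    [0,0.4,-0.9,0,0,0],
    [0,0.4,-0.9,0,0,0],
    [0,0.4,-0.5,0,0,0],
    [0,0,0,0,0,0],
  ],
)

```text
t: 14.3
eef_pos: [0.3855, -0.2493, 0.1748]
ee_rot: [-1.473, 1.556, -0.005]
force: [-0.4, 0.6, 0.1]
width: 0.0004
```

```bash
python3 -c "
from g import *
go(0,0,.1);save('top','top20.png');d=save('side','side20.png');i=cv2.cvtColor(d['pixels'],4)[210:350,210:340];cv2.imwrite('pics/c20.png',cv2.resize(i,None,fx=4,fy=4,interpolation=2))"
```

```text
t 14.3 tray xy -0.0711 -0.1733 z 0.1748 w 0.0004 F [-0.4  0.6  0.1]
R [[0.015, -0.995, 0.103], [-0.0, 0.103, 0.995], [-1.0, -0.015, 0.001]]
1 turn units [-4.473e+01 -3.300e-01  4.000e-02]
-1 turn units [0.27 0.02 0.21]
shift units [ 1.9  -1.83  4.3 ]
after turn sg=1 {0: [1.87, 1.78, -4.33]}
```

View pics/c20.png

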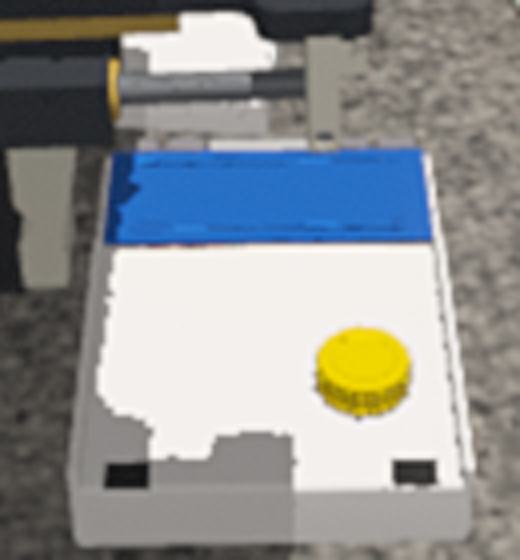

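The lid is shut, the yellow cap has not moved, and the arm is clear of the tray. Handing in.

```bash
python3 -c "
from station import arm
print(arm.job_done())"
```

```text
the job is handed in; nothing more can be done
None
```

The red cap is in the trough of the larger tray and the blue lid is shut over it. I swept the cap along the deck with the closed fingers, saw it below deck level in the side view, then pressed the lid down from above. I handed in at about 14.4 s with the arm clear of the tray.

- **Lid:** pressing again near the free edge met firm contact at z = 0.035 m, which is the shut height. The side view agrees: the lid outline is within about 1 px of where a shut lid should appear.
- **Yellow cap:** it looks unmoved in every view. I compared its position by eye in the pictures.
- **Doubtful:** a faint reddish line, under a pixel wide, shows along the lid's edge where the cap lies. I could not explain it, but the press test showed nothing propping the lid.
- **Force:** the fingertips reached about 44 N down on the lid at the end of the first closing press. The wrist total was about 47 N against the 120 N limit, and as far as I can tell the gripper's body touched nothing.

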